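# Rack the cutter tubes heavy end down

## Robot

A 6-joint arm with a two-finger parallel gripper is mounted at the origin on the work surface. World frame = base frame: x ahead of the robot, y to its left, z up, the work surface at z = 0. Lengths are in m, angles in degrees, forces in N, time in s.
With the tool pointing down it reaches from about 0.35 to 0.875 m from the base axis. Payload 4.2 kg.
Tool frame: the origin (TCP) lies on the centre line of the jaws, within the pads' length; the fingertips stand tip_reach ahead of it and the grasp point (between the pads) is the TCP (tip_reach is the distance from the TCP to the fingertips, in m); z points along the fingers, y is the line along which they close (so a half turn about z gives the same grasp; the last joint's range is limited). The gripper opens to 87 mm and grips with 3 to 60 N. Pads are 19 mm wide; open, the fingers measure 117 mm over their backs; the gripper's body (75 mm by 190 mm) begins 51 mm behind the grasp point.
Start: joints at [-52.391, 22.042, 0.453, 0, -68.411, -14.817], TCP at [0.242, -0.576, 0.242] pointing down, gripper open.
Joint ranges: [-179.83, 179.83], [-69.29, 118.12], [-61.27, 80.66], [-181.25, 117.63], [-171.15, -9.14], [-177.46, 177.46]. Speed limits (degrees/s): [159.86, 159.86, 180, 180, 180, 180].

## Interface

Orientations are given as a 3x3 rotation matrix whose columns are the frame's x, y, z axes.
In Python, from station import sense, capture, finish_job, tip_reach gives the robot as it stands.
- The arm moves only by the tool arm_command, never from a script. Its argument "deltas" is a list of rows, each a list of 7 numbers: the turn, a rotation vector about the tool's x, y, z in rad, then the shift along the tool's x, y, z in cm, then the closure, from -1 (fully open) to 1 (shut), so that 0 is half open. In form: [[rx, ry, rz, dx, dy, dz, hand], ...]. A call has 1 to 8 rows; each row is the pose to reach, as a shift and turn from the pose commanded when the call began, along the tool's axes at that moment; what a row does not reach only later rows make up. A row lasts 1/12 s, in which the tool goes at most 41.7 mm and 7.16 degrees, less where a joint would pass 70% of its speed; a pose out of reach is approached as far as the arm can. A call with a gripper value outside its range is refused whole. The fingers move at their own pace and stop on an object; the grip force is fixed at half the most. Time passes only in rows, so rows that repeat a pose let the fingers close. It gives the time, the measured TCP pose, the force, the opening and the grip force at its end, in the units of the state.
- sense(): the state, without advancing time (a new reading comes with each control period).
- capture(name): name is "side" or "top" or "wrist"; returns a dict with "pixels" (480x640x3 uint8, blue, green, red), "fovy" (degrees; the focal length in pixels is half the picture's height over the tangent of half this angle, whatever the lens; pixels are square), "cx", "cy" (the principal point, pixels), "rvec" (rotation vector, rad) and "tvec" (3), from world to camera coordinates, as OpenCV has them. Camera axes: x right, y down, z forward; pixel columns grow to the right and rows downward; lengths in m; the calibration is good to about 2 mm. The wrist camera is an equidistant fisheye: a pixel r from the principal point sees the ray r / f radians off the axis. A picture is of the moment at which its call begins. There is no depth.
- finish_job(): hands the job in; it is judged then, once.
The state is a dict: "time_s": time; "joints": joint angles; "joint_velocities": joint speeds; "effort": joint torques, N m; "tcp_pos": TCP position; "ee_rot": TCP orientation; "wrist_force": force on the tool from outside, world axes, zero at the start; "moment": the same for the moment, N m; "gripper_width": opening from 0.0 (shut) to 1.0 (fully open); "gripper_force": force on a finger pad.
Only numpy, scipy, OpenCV 4.12 (cv2) and the standard library are available. Lean on these libraries where they do the work, as an engineer would, in place of code of your own. Each camera call takes 0.05 s, during which the arm holds its last target. There are 200 camera calls.

## Task

Put the three closed blue cutter tubes from the rubber mat away in the sloping green rack, one to a lane, each heavy end down, fully home against the toe lip and resting back on the rod. Both ends of a tube look the same: only lifting it by the middle tells which end is heavy, and a tube racked heavy end up tips out over the back of the rack, which must not happen. Leave the wrench, screwdriver, hammer, spray can and tape where they are.

Things in the scene. Friction and masses are not known exactly. Their poses are not given: they have to be found in the camera images.
- tube_a_mid (a point): Middle of a closed square blue tube with a black cap at each end, 200 x 36 x 36 mm, 0.35 kg, lying on the 3 mm mat roughly crosswise to the robot; the point is on its centre line at mid-length. x along the tube (which end is +x means nothing), z up. A hidden steel cutter fills one end: the tube's weight acts about 45 mm from mid-length, 0.15 N m. Either end may be heavy, drawn anew each time.
- tube_b_mid (a point): Middle of a closed square blue tube with a black cap at each end, 200 x 36 x 36 mm, 0.35 kg, lying on the 3 mm mat roughly crosswise to the robot; the point is on its centre line at mid-length. x along the tube (which end is +x means nothing), z up. A hidden steel cutter fills one end: the tube's weight acts about 45 mm from mid-length, 0.15 N m. Either end may be heavy, drawn anew each time.
- tube_c_mid (a point): Middle of a closed square blue tube with a black cap at each end, 200 x 36 x 36 mm, 0.35 kg, lying on the 3 mm mat roughly crosswise to the robot; the point is on its centre line at mid-length. x along the tube (which end is +x means nothing), z up. A hidden steel cutter fills one end: the tube's weight acts about 45 mm from mid-length, 0.15 N m. Either end may be heavy, drawn anew each time.
- rack_seat (a point): Toe corner of the rack's middle lane, where lane floor and toe lip meet, 35 mm above the bench. x: up the slope along the lanes, 30 degrees from level, rising towards the robot. y: level, across. z: square out of the slope. Lane centres at y = -88, 0, +88 mm. A tube lying home has its lower cap on the lip (x = 0) and its middle at x = 100, z = 18 mm. Heavy end up, it tips out over the rod.
- rack: Sloping rack of green sheet and steel rod, bolted down, 300 mm wide, open on top. Origin on the bench under its middle, x to its high back (roughly towards the robot), z up; toe corner at x = -80, z = 35. In the rack_seat frame (mm): lip 31 high; floor z = 0 for x 0 to 40, side plates 22 high, lanes 44 wide; open below for x 40 to 118; rod at x = 122, top z = 0, two 7 mm pins a lane to z = 26, 44 apart inside.
- tube_a: The same tube as tube_a_mid; origin at the centre of its underside (18 mm below its middle as it lies).
- tube_b: The same tube as tube_b_mid; origin at the centre of its underside (18 mm below its middle as it lies).
- tube_c: The same tube as tube_c_mid; origin at the centre of its underside (18 mm below its middle as it lies).
- wrench: Bystander: steel combination wrench, 170 mm long, 7 mm high, lying on the bench at the left; origin under its middle, x along it.
- screwdriver: Bystander: screwdriver with red handle lying on the bench at the back; origin on the bench under it, x along it towards the tip.
- hammer: Bystander: hammer lying on the bench at the robot's right; origin on the bench under it, x along it towards the head.
- spray_can: Bystander: yellow and white spray can with red cap, 66 mm across, 190 mm tall, upright on the bench at the back; origin at the centre of its foot.
- tape_roll: Bystander: roll of grey tape lying flat on the bench at the left, 100 mm across, 48 mm high; origin at the centre of its underside.
Not all that is in view belongs to the job. What is shaped like the tube_c but purple or white is not meant.

How it is judged:
By the outcome, as a careful person would: the job done as asked, in the order asked, and still so for the second after the job is handed in, with the robot touching nothing.
It also fails if it takes over 72 s, if anything falls off the work surface, if the arm or the gripper's body presses on something with over 40 N, if the wrist force passes 120 N, or if a joint passes its speed limit or range.

## Working session

There is one attempt and no reset: what is moved stays moved. The work goes in short steps, Python scripts to look and compute and a tool call to move; the robot and the scene stay as the last step left them, time stands still between calls to the robot, and variables do not carry over. Pictures are saved under pics/ and viewed, at most 10 in all, crops included, and the job is handed in when it is done.

Besides the shell and the picture viewer there is one more tool, called after "Call:" as name(argument=value, ...) on one line, values as JSON. arm_command: Moves the arm, as the interface text tells. Its arguments: {"type":"object","properties":{"deltas":{"type":"array"}},"required":["deltas"]}

```bash
ls; mkdir -p pics; python3 - <<'E'
from station import *
import cv2,numpy as np
s=sense()
print({k:np.round(v,3).tolist() for k,v in s.items()},tip_reach if not callable(tip_reach) else tip_reach())
for n in("top","side"):
    c=capture(n); cv2.imwrite(f"pics/{n}0.png",c["pixels"]); np.savez(f"{n}0.npz",**c); print(n,c["fovy"],c["cx"],c["cy"],c["rvec"],c["tvec"])
E
```

```text
pics
{'time_s': 0.0, 'joints': [-52.392, 22.092, 0.379, -0.028, -68.41, -14.816], 'joint_velocities': [-0.017, 0.003, 0.082, -0.035, 0.067, 0.011], 'effort': [0.0, -39.066, 18.741, 4.22, 0.011, -0.0], 'tcp_pos': [0.242, -0.576, 0.24], 'ee_rot': [[-0.922, -0.387, -0.001], [-0.387, 0.922, 0.002], [0.0, 0.002, -1.0]], 'wrist_force': [0.196, -0.101, -0.809], 'moment': [-0.005, 0.031, -0.001], 'gripper_force': 0.0, 'gripper_width': 1.0} 0.019
top 56.95545009693383 314.84688249094177 235.17236899591327 [ 2.05165534 -2.18019242  0.22442817] [0.04513965 0.52547185 1.39038431]
side 52.80996133132449 308.643334676316 240.17715789414186 [ 0.84285765 -2.40628421  1.23054515] [0.42230758 0.20608621 1.00466694]
```

View pics/top0.png

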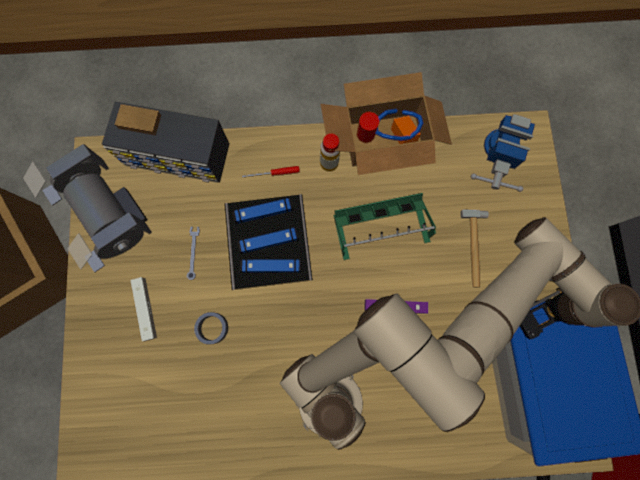

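View pics/side0.png

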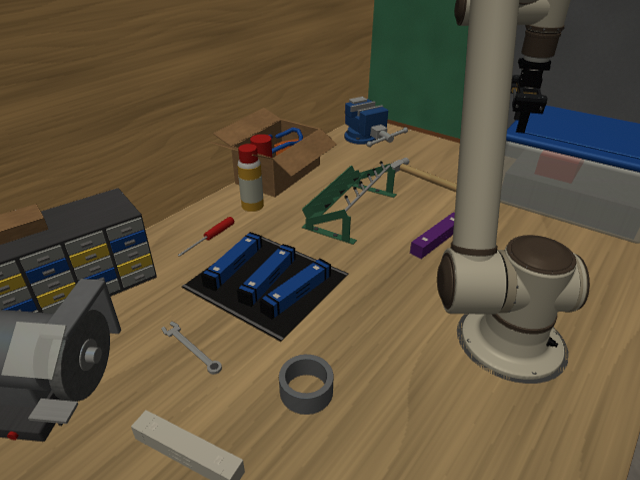

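The top view shows three blue tubes on the mat at about (263,209), (269,240) and (271,266), with the rack at (385,225) and its lip on the far side. The side view agrees. Next I'll measure them.

```bash
cat > h.py <<'E'
import cv2,numpy as np
from scipy.spatial.transform import Rotation as R
def cam(c):
    M=cv2.Rodrigues(np.asarray(c["rvec"],float))[0]; t=np.asarray(c["tvec"],float).ravel()
    return M,t,240/np.tan(np.radians(float(c["fovy"]))/2),np.array([float(c["cx"]),float(c["cy"])])
def ray(c,uv,fish=False):
    M,t,f,p=cam(c); d=(np.asarray(uv,float)-p)/f
    if fish:
        r=np.linalg.norm(d); v=np.r_[d/max(r,1e-9)*np.sin(r),np.cos(r)]
    else: v=np.r_[d,1]
    return -M.T@t, M.T@(v/np.linalg.norm(v))
def plane(c,uv,z,fish=False):
    o,d=ray(c,uv,fish); return o+d*(z-o[2])/d[2]
def proj(c,X,fish=False):
    M,t,f,p=cam(c); q=M@np.asarray(X,float)+t
    if fish:
        r=np.hypot(q[0],q[1]); return p+f*np.arctan2(r,q[2])*q[:2]/max(r,1e-9)
    return p+f*q[:2]/q[2]
def tri(a,b):
    (o1,d1),(o2,d2)=a,b; A=np.c_[d1,-d2]; s=np.linalg.lstsq(A,o2-o1,rcond=None)[0]
    return (o1+s[0]*d1+o2+s[1]*d2)/2, np.linalg.norm(o1+s[0]*d1-o2-s[1]*d2)
def mask(img,lo,hi):
    return cv2.inRange(cv2.cvtColor(img,cv2.COLOR_BGR2HSV),np.array(lo),np.array(hi))
E
python3 - <<'E'
from h import *
T=np.load("top0.npz");S=np.load("side0.npz")
for n,c in(("T",T),("S",S)):
    M,t,f,p=cam(c); print(n,"campos",-M.T@t)
    m=mask(c["pixels"],(100,120,50),(125,255,255))
    for k in cv2.findContours(m,0,2)[0]:
        a=cv2.contourArea(k)
        if a<150: continue
        r=cv2.minAreaRect(k); b=cv2.boxPoints(r); 
        cen=plane(c,r[0],.03)
        e=sorted([(np.linalg.norm(b[i]-b[(i+1)%4]),i) for i in range(4)])
        i=e[0][1];j=(i+2)%4
        p1=plane(c,(b[i]+b[(i+1)%4])/2,.03);p2=plane(c,(b[j]+b[(j+1)%4])/2,.03)
        print(n,a,np.round(r[0],1),cen.round(3),p1.round(3),p2.round(3),np.linalg.norm(p1-p2).round(3))
    g=mask(c["pixels"],(65,80,20),(90,255,255))
    for k in cv2.findContours(g,0,2)[0]:
        if cv2.contourArea(k)>60: print("green",n,cv2.contourArea(k),cv2.boundingRect(k))
a=T["pixels"][185:270,325:445];b=S["pixels"][150:250,295:415]
cv2.imwrite("pics/rack.png",np.vstack([cv2.resize(a,None,fx=4,fy=4,interpolation=2)[:, :480][:300],cv2.resize(b,None,fx=3,fy=3,interpolation=2)[:300,:480] if 0 else np.pad(cv2.resize(b,None,fx=3,fy=3,interpolation=2),((0,0),(0,120),(0,0)))]))
E
```

```text
T campos [0.23460746 0.03203153 1.46808042]
T 14460.5 [577.2 390.6] [-0.007 -0.768  0.03 ] [ 0.213 -0.763  0.03 ] [-0.215 -0.773  0.03 ] 0.428
T 615.5 [273. 265.] [0.441 0.156 0.03 ] [0.436 0.071 0.03 ] [0.446 0.241 0.03 ] 0.17
T 613.0 [267.6 239.3] [0.528 0.17  0.03 ] [0.545 0.077 0.03 ] [0.511 0.262 0.03 ] 0.189
T 601.0 [262.3 209.5] [0.631 0.184 0.03 ] [0.647 0.091 0.03 ] [0.615 0.276 0.03 ] 0.188
T 645.5 [505.7 144.7] [ 0.812 -0.667  0.03 ] [ 0.801 -0.738  0.03 ] [ 0.823 -0.596  0.03 ] 0.145
T 201.5 [400.5 128.3] [ 0.895 -0.309  0.03 ] [ 0.849 -0.237  0.03 ] [ 0.941 -0.382  0.03 ] 0.172
green T 71.5 (422, 229, 13, 13)
green T 1479.0 (334, 193, 100, 66)
S campos [-0.11127252  0.80347541  0.75644999]
S 685.0 [296.2 281.7] [0.447 0.164 0.03 ] [0.439 0.079 0.03 ] [0.453 0.242 0.03 ] 0.164
S 283.5 [ 46.7 269.7] [0.942 0.5   0.03 ] [0.931 0.456 0.03 ] [0.953 0.543 0.03 ] 0.09
S 628.5 [264.8 270.8] [0.531 0.18  0.03 ] [0.546 0.084 0.03 ] [0.516 0.265 0.03 ] 0.184
S 602.0 [231.8 255.3] [0.636 0.186 0.03 ] [0.651 0.082 0.03 ] [0.622 0.279 0.03 ] 0.199
S 285.5 [127.6 240.4] [0.894 0.309 0.03 ] [0.884 0.265 0.03 ] [0.904 0.352 0.03 ] 0.09
S 5067.0 [576.8 132.9] [ 0.175 -1.124  0.03 ] [ 0.424 -1.122  0.03 ] [-0.044 -1.125  0.03 ] 0.468
S 650.5 [364.2 124.3] [ 0.839 -0.711  0.03 ] [ 0.917 -0.684  0.03 ] [ 0.762 -0.737  0.03 ] 0.164
green S 173.5 (368, 167, 28, 30)
green S 1964.5 (303, 166, 72, 78)
green S 11099.0 (368, 0, 100, 138)
```

View pics/rack.png

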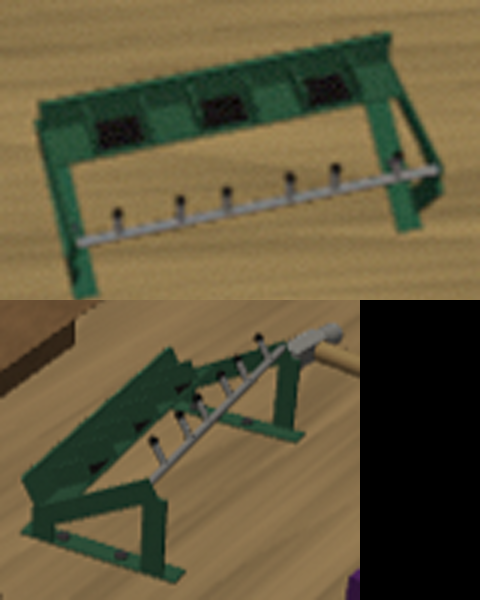

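Call:
arm_command(deltas=[[0,0,0,-22,19.5,-8,-1],[0,0,0,-22,19.5,-8,-1],[0,0,0,-22,19.5,-8,-1],[0,0,0,-22,19.5,-8,-1],[0,0,0,-22,19.5,-8,-1],[0,0,0,-22,19.5,-8,-1],[0,0,0,-22,19.5,-8,-1],[0,0,0,-22,19.5,-8,-1]])

```text
time_s: 0.77
tcp_pos: [0.371, -0.308, 0.3233]
ee_rot: [[-0.92, -0.391, 0.003], [-0.391, 0.92, -0.001], [-0.003, -0.002, -1.0]]
wrist_force: [0.2, -0.5, -0.2]
gripper_width: 1.0
gripper_force: 0.0
```

Call:
arm_command(deltas=[[0,0,-0.95,-22,19.5,-8,-1],[0,0,-0.95,-22,19.5,-8,-1],[0,0,-0.95,-22,19.5,-8,-1],[0,0,-0.95,-22,19.5,-8,-1],[0,0,-0.95,-22,19.5,-8,-1],[0,0,-0.95,-22,19.5,-8,-1],[0,0,-0.95,-22,19.5,-8,-1],[0,0,-0.95,-22,19.5,-8,-1]])

```text
time_s: 1.43
tcp_pos: [0.4986, -0.0423, 0.4023]
ee_rot: [[-0.212, -0.977, 0.002], [-0.977, 0.212, 0.001], [-0.001, -0.002, -1.0]]
wrist_force: [0.3, -1.1, 0.7]
gripper_width: 1.0
gripper_force: 0.0
```

```bash
python3 - <<'E'
from station import *
from h import *
s=sense(); print(s["time_s"],s["joints"],s["tcp_pos"],s["ee_rot"])
c=capture("wrist"); cv2.imwrite("pics/w0.png",c["pixels"]); np.savez("w0.npz",**c); M,t,f,p=cam(c); print(-M.T@t,M,f,p)
E
```

```text
1.4333 [ 1.37634971e+01  5.39807491e+00  8.89669018e-01 -1.81663286e-02
 -8.53670061e+01 -2.59917884e+01] [ 0.49863817 -0.04229011  0.40232719] [[-2.11830828e-01 -9.77304227e-01  2.03684773e-03]
 [-9.77305566e-01  2.11832836e-01  8.24290922e-04]
 [-1.23705424e-03 -1.81601240e-03 -9.99997586e-01]]
[ 0.48155448 -0.1169954   0.5454786 ] [[-0.97743701  0.2112147  -0.00228727]
 [ 0.20214478  0.93849562  0.27993474]
 [ 0.06127293  0.27315622 -0.96001631]] 371.64829954431775 [319.50429579 243.95560193]
```

View pics/w0.png

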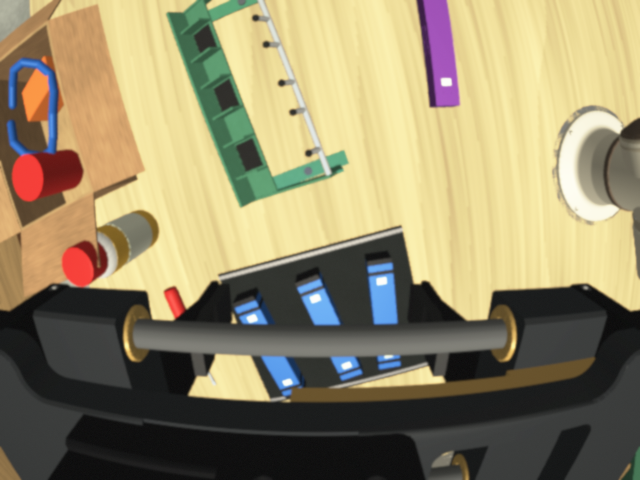

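The wrist view shows the whole rack, with the lip at left from (175,10) to (240,205) and dark pin tips from (258,18) to (312,153). The tubes are partly hidden by the gripper at y 260–390. I'll fit the rack from the pin tips and the tubes from their silhouette centres.

```bash
python3 - <<'E'
from h import *
W=np.load("w0.npz");T=np.load("top0.npz");S=np.load("side0.npz")
cs={}
for n,c in(("T",T),("S",S)):
    m=mask(c["pixels"],(95,90,40),(128,255,255))|mask(c["pixels"],(0,0,150),(180,60,255))
    m=cv2.morphologyEx(m,cv2.MORPH_CLOSE,np.ones((5,5)))
    roi=np.zeros_like(m); b=(225,190,315,290) if n=="T" else (190,220,350,330); roi[b[1]:b[3],b[0]:b[2]]=255; m&=roi
    for k in cv2.findContours(m,0,2)[0]:
        if cv2.contourArea(k)<300: continue
        r=cv2.minAreaRect(k); b=cv2.boxPoints(r); mm=cv2.moments(k); g=np.array([mm["m10"],mm["m01"]])/mm["m00"]
        i=min(range(2),key=lambda i:np.linalg.norm(b[i]-b[i+1])); j=(i+2)%4
        p1,p2=[plane(c,(b[q]+b[(q+1)%4])/2,.021) for q in(i,j)]
        d=(p2-p1)*np.sign((p2-p1)[1]); q=plane(c,r[0],.021)
        cs.setdefault(n,[]).append((q[0],r[0],g)); print(n,cv2.contourArea(k),q.round(4),plane(c,g,.021).round(4),"dir",np.degrees(np.arctan2(d[1],d[0])).round(1),np.linalg.norm(d).round(3))
for a,b in zip(sorted(cs["T"],key=lambda v:v[0]),sorted(cs["S"],key=lambda v:v[0])): print(tri(ray(T,a[1]),ray(S,b[1])))
# rack pins
g=cv2.cvtColor(W["pixels"],cv2.COLOR_BGR2GRAY)
sub=(g<75).astype(np.uint8); sub[:, :225]=0; sub[:,345:]=0; sub[175:]=0
n,l,st,ce=cv2.connectedComponentsWithStats(sub)
for i in range(1,n):
    if 8<st[i,4]: print(st[i],ce[i].round(1),plane(W,ce[i],.1165,True).round(4))
cv2.imwrite("pics/rk.png",cv2.resize(W["pixels"][0:210,160:360],None,fx=2.8,fy=2.8,interpolation=2))
E
```

```text
T 683.0 [0.4427 0.1646 0.021 ] [0.4428 0.1648 0.021 ] dir 86.5 0.188
T 682.5 [0.5276 0.1701 0.021 ] [0.529  0.1709 0.021 ] dir 100.2 0.191
T 703.5 [0.6313 0.1843 0.021 ] [0.6322 0.1844 0.021 ] dir 100.0 0.191
S 2703.0 [0.4784 0.1646 0.021 ] [0.481  0.1692 0.021 ] dir 97.3 0.24
S 1122.0 [0.6322 0.1827 0.021 ] [0.6317 0.1842 0.021 ] dir 99.6 0.202
(array([0.45271515, 0.17154847, 0.03589051]), np.float64(0.028923490639996302))
(array([0.55349513, 0.19466098, 0.05848951]), np.float64(0.08552900484024077))
[253  16   5   4  18] [255.2  17.5] [ 0.524  -0.2772  0.1165]
[264  42   5   5  20] [266.   43.9] [ 0.5185 -0.2409  0.1165]
[225  80  14  30 256] [229.5  95.6] [ 0.5728 -0.1911  0.1165]
[279  81   5   4  18] [281.2  82.5] [ 0.5111 -0.1907  0.1165]
[291 110   5   4  17] [292.9 111.6] [ 0.5054 -0.1543  0.1165]
[236 139  26  32 497] [248.6 154.8] [ 0.5665 -0.1174  0.1165]
[306 151   5   5  20] [308.2 152.8] [ 0.4986 -0.1039  0.1165]
[332 166   8   6  25] [335.3 168.3] [ 0.472  -0.0797  0.1165]
```

View pics/rk.png

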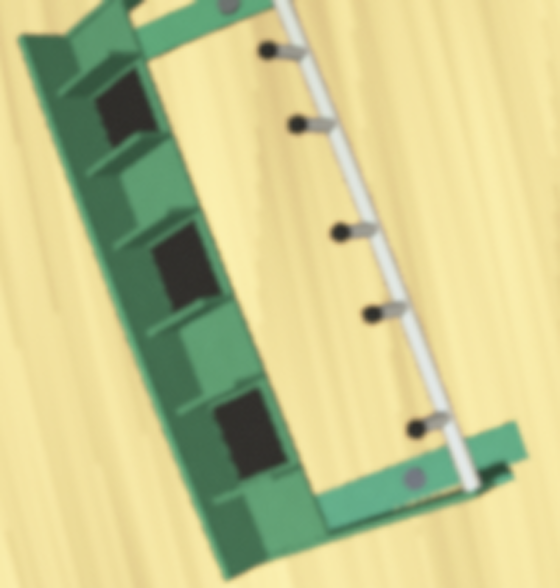

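```bash
cat >> h.py <<'E'
U=np.array([-.9895,-.1444,0]); Z0=np.array([0,0,1.])
SEAT=np.array([.6075,-.2023,.035]); C,Sn=np.cos(np.pi/6),.5
SX=U*C+Z0*Sn; SZ=-U*Sn+Z0*C; SY=np.cross(SZ,SX)
def rk(x,y,z): return SEAT+(x*SX+y*SY+z*SZ)/1000
def yaw(d):
    a=np.radians(d); y=np.array([np.cos(a),np.sin(a),0]); z=np.array([0,0,-1.]); return np.c_[np.cross(y,z),y,z]
def tilt(xdown):
    y=SY if xdown else -SY; return np.c_[np.cross(y,-SZ),y,-SZ]
def chain(s,wps):
    p,Q=np.array(s["tcp_pos"]),np.array(s["ee_rot"])
    for P,Rm in wps:
        rv=R.from_matrix(Q.T@Rm).as_rotvec(); d=Q.T@(P-p)*100
        print("rot",rv.round(3),"shift",d.round(2),"rows",max(np.linalg.norm(d)/4.17,np.degrees(np.linalg.norm(rv))/7.16).round(1)); p,Q=P,Rm
E
python3 - <<'E'
from station import *
from h import *
W=np.load("w0.npz")
print("lip corners",[plane(W,q,.062,True).round(4) for q in((240.4,206.4),(167.1,13.2))],"pred",rk(0,-150,31).round(4),rk(0,150,31).round(4),SY)
for q in [(0,0,31),(40,-22,22),(122,-25.5,24)]: print(proj(W,rk(*q),True).round(1))
chain(sense(),[(np.array([.4427,.1646,.11]),yaw(176.5)),(np.array([.4427,.1646,.028]),yaw(176.5))])
E
```

```text
lip corners [array([ 0.605 , -0.0531,  0.062 ]), array([ 0.6471, -0.3456,  0.062 ])] pred [ 0.6012 -0.0516  0.0618] [ 0.6445 -0.3485  0.0618] [ 1.4440000e-01 -9.8950000e-01  6.9388939e-18]
[202.4 103.9]
[232.5 106.1]
[281.2  82.6]
rot [-0.002  0.001 -0.15 ] shift [-19.01   9.88  29.21] rows 8.7
rot [0. 0. 0.] shift [0.  0.  8.2] rows 2.0
```

Call:
arm_command(deltas=[[0,0,-0.15,-19,9.9,24,-0.5],[0,0,-0.15,-19,9.9,24,-0.5],[0,0,-0.15,-19,9.9,24,-0.5],[0,0,-0.15,-19,9.9,24,-0.5],[0,0,-0.15,-19,9.9,24,-0.5],[0,0,-0.15,-19,9.9,24,-0.5],[0,0,-0.15,-19,9.9,24,-0.5],[0,0,-0.15,-19,9.9,24,-0.5]])

```text
time_s: 2.15
tcp_pos: [0.4402, 0.1614, 0.1589]
ee_rot: [[-0.074, -0.997, -0.003], [-0.997, 0.074, -0.002], [0.002, 0.003, -1.0]]
wrist_force: [0.2, -0.3, 0.0]
gripper_width: 0.748
gripper_force: 0.0
```

Call:
arm_command(deltas=[[0,0,0,0,0,5,-0.5],[0,0,0,0,0,5,-0.5],[0,0,0,0,0,5,-0.5]])

```text
time_s: 2.4
tcp_pos: [0.4401, 0.1594, 0.1089]
ee_rot: [[-0.074, -0.997, -0.007], [-0.997, 0.074, -0.005], [0.006, 0.006, -1.0]]
wrist_force: [0.4, -0.4, 0.4]
gripper_width: 0.75
gripper_force: 0.0
```

```bash
python3 - <<'E'
from station import *
from h import *
s=sense(); print(s["moment"],s["wrist_force"],s["gripper_width"])
c=capture("wrist"); cv2.imwrite("pics/w1.png",c["pixels"]); np.savez("w1.npz",**c)
chain(s,[(np.array([.4427,.1646,.028]),yaw(176.5))])
E
```

```text
[0.02373205 0.05976527 0.01463067] [ 0.43768528 -0.44854307  0.41944373] 0.7496410300177279
rot [ 0.006 -0.006 -0.013] shift [-0.59 -0.27  8.09] rows 1.9
```

View pics/w1.png

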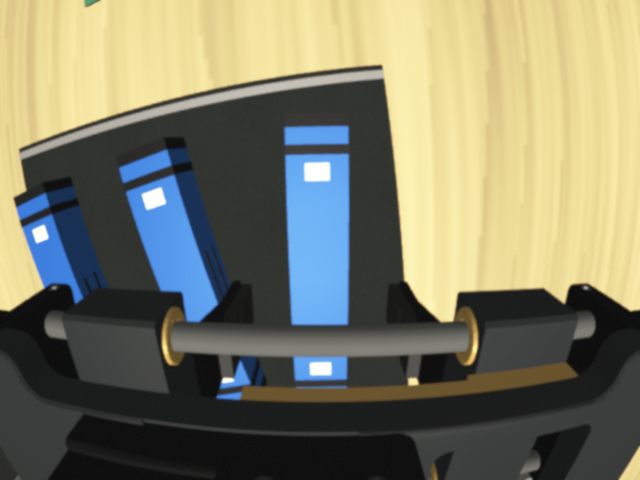

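The jaws straddle tube A, with its labels at (317,171) and (320,369). The left finger sits in the gap to tube B, so I can check the midpoint against the two labels.

```bash
python3 - <<'E'
from h import *
W=np.load("w1.npz")
for a,b in (((317,171.5),(320,369)),):
    p,q=plane(W,a,.039,True),plane(W,b,.039,True); d=q-p; print(p,q,(p+q)/2,np.linalg.norm(d),np.degrees(np.arctan2(d[1],d[0])))
E
```

```text
[0.43633002 0.10142837 0.039     ] [0.44425096 0.23401946 0.039     ] [0.44029049 0.16772392 0.039     ] 0.1328274752040122 86.58123814354067
```

Call:
arm_command(deltas=[[0,0,-0.01,-0.6,-0.3,8.1,-0.5],[0,0,-0.01,-0.6,-0.3,8.1,-0.5],[0,0,-0.01,-0.6,-0.3,8.1,-0.5],[0,0,-0.01,-0.6,-0.3,8.1,-0.5],[0,0,-0.01,-0.6,-0.3,8.1,1],[0,0,-0.01,-0.6,-0.3,8.1,1],[0,0,-0.01,-0.6,-0.3,8.1,1],[0,0,-0.01,-0.6,-0.3,8.1,1]])

```text
time_s: 3.12
tcp_pos: [0.4464, 0.1674, 0.0328]
ee_rot: [[-0.063, -0.998, 0.003], [-0.998, 0.063, 0.003], [-0.003, -0.003, -1.0]]
wrist_force: [-3.4, 0.6, 1.3]
gripper_width: 0.53
gripper_force: 1.2
```

Call:
arm_command(deltas=[[0,0,0,0,0,0.4,1],[0,0,0,0,0,0.4,1],[0,0,0,0,0,0.4,1],[0,0,0,0,0,0.4,1],[0,0,0,0,0,0.4,1],[0,0,0,0,0,0.4,1]])

```text
time_s: 3.62
tcp_pos: [0.4448, 0.1664, 0.027]
ee_rot: [[-0.063, -0.998, -0.001], [-0.998, 0.063, -0.001], [0.001, 0.001, -1.0]]
wrist_force: [-5.8, 0.5, 7.1]
gripper_width: 0.414
gripper_force: 30.0
```

```bash
python3 - <<'E'
from station import *
s=sense(); print(s["moment"],s["wrist_force"],s["gripper_width"],s["gripper_force"],s["tcp_pos"])
E
```

```text
[ 0.18947403  1.51313804 -0.00172031] [-5.78247266  0.45441585  7.13638463] 0.41382335184918595 30.001111426390707 [0.44478707 0.16644262 0.02695766]
```

Call:
arm_command(deltas=[[0,0,0,0,0,-6,1],[0,0,0,0,0,-6,1],[0,0,0,0,0,-6,1],[0,0,0,0,0,-6,1],[0,0,0,0,0,-6,1],[0,0,0,0,0,-6,1]])

```text
time_s: 4.12
tcp_pos: [0.4445, 0.166, 0.085]
ee_rot: [[-0.064, -0.998, -0.003], [-0.998, 0.064, -0.002], [0.002, 0.003, -1.0]]
wrist_force: [0.1, -0.5, -2.7]
gripper_width: 0.414
gripper_force: 30.0
```

```bash
python3 - <<'E'
from station import *
from h import *
s=sense(); print(s["moment"],s["ee_rot"].T@s["moment"],s["wrist_force"],s["gripper_width"],s["gripper_force"],s["tcp_pos"])
c=capture("wrist"); np.savez("w2.npz",**c); cv2.imwrite("pics/w2.png",c["pixels"])
E
```

```text
[0.15738911 0.05360892 0.00168557] [-0.06350529 -0.15365632 -0.00221382] [ 0.06551614 -0.50905673 -2.68467137] 0.4136353148587637 29.999493677169085 [0.44453563 0.16599568 0.08504981]
```

Moment about world x is +0.16 N m and the force on the tool is −2.7 N, so the heavy end is towards −y, which is tool +x. That end has to go down the slope. I'll check the moment again after the turn.

```bash
cat >> h.py <<'E'
from scipy.spatial.transform import Slerp
def half(A,B,f=.5): return Slerp([0,1],R.from_matrix([A,B]))(f).as_matrix()
E
python3 - <<'E'
from station import *
from h import *
s=sense(); A=s["ee_rot"]; B=tilt(True); P=rk(107,88,95); p0=np.array(s["tcp_pos"])
print(P)
chain(s,[(np.r_[(p0+(P-p0)*.45)[:2],.24],half(A,B)),(P,B),(rk(107,88,26),B),(rk(99,88,24),B)])
E
```

```text
[ 0.57551671 -0.29589779  0.17077241]
rot [-0.23  -0.188 -0.867] shift [ 20.41  -7.15 -15.47] rows 7.3
rot [-0.23  -0.188 -0.867] shift [23.97 12.82  2.51] rows 7.3
rot [0. 0. 0.] shift [-0.  -0.   6.9] rows 1.7
rot [0. 0. 0.] shift [0.8 0.  0.2] rows 0.2
```

Call:
arm_command(deltas=[[-0.23,-0.188,-0.867,20.4,-7.2,-15.5,1],[-0.23,-0.188,-0.867,20.4,-7.2,-15.5,1],[-0.23,-0.188,-0.867,20.4,-7.2,-15.5,1],[-0.23,-0.188,-0.867,20.4,-7.2,-15.5,1],[-0.23,-0.188,-0.867,20.4,-7.2,-15.5,1],[-0.23,-0.188,-0.867,20.4,-7.2,-15.5,1],[-0.23,-0.188,-0.867,20.4,-7.2,-15.5,1],[-0.23,-0.188,-0.867,20.4,-7.2,-15.5,1]])

```text
time_s: 4.83
tcp_pos: [0.5068, -0.0455, 0.2442]
ee_rot: [[0.671, -0.696, -0.256], [-0.701, -0.708, 0.087], [-0.242, 0.121, -0.963]]
wrist_force: [0.8, 1.0, -3.1]
gripper_width: 0.412
gripper_force: 30.0
```

```bash
python3 - <<'E'
from station import *
from h import *
s=sense(); A=s["ee_rot"]; B=tilt(True)
print(s["tcp_pos"],s["joints"].round(1),"tool moment",(A.T@s["moment"]).round(3),s["wrist_force"].round(2))
chain(s,[(rk(107,88,95),B)])
E
```

```text
[ 0.5067694  -0.04554726  0.24421508] [  8.8  18.4  -3.4  -7.3 -82.2  37.7] tool moment [ 0.457  0.605 -0.028] [ 0.83  1.01 -3.09]
rot [-0.242 -0.202 -0.897] shift [23.93 12.05  3.13] rows 7.6
```

Call:
arm_command(deltas=[[-0.242,-0.2,-0.897,24,12,3.1,1],[-0.242,-0.2,-0.897,24,12,3.1,1],[-0.242,-0.2,-0.897,24,12,3.1,1],[-0.242,-0.2,-0.897,24,12,3.1,1],[-0.242,-0.2,-0.897,24,12,3.1,1],[-0.242,-0.2,-0.897,24,12,3.1,1],[-0.242,-0.2,-0.897,24,12,3.1,1],[-0.242,-0.2,-0.897,24,12,3.1,1]])

```text
time_s: 5.5
tcp_pos: [0.5723, -0.2957, 0.1616]
ee_rot: [[0.852, 0.142, -0.504], [0.124, -0.99, -0.069], [-0.509, -0.004, -0.861]]
wrist_force: [0.7, 0.7, -3.6]
gripper_width: 0.407
gripper_force: 30.0
```

Call:
arm_command(deltas=[[0,0,0,0,0,0,1],[0,0,0,0,0,0,1],[0,0,0,0,0,0,1],[0,0,0,0,0,0,1]])

```text
time_s: 5.83
tcp_pos: [0.5736, -0.2914, 0.1684]
ee_rot: [[0.857, 0.142, -0.496], [0.123, -0.99, -0.072], [-0.501, 0.0, -0.866]]
wrist_force: [0.0, -0.1, -4.1]
gripper_width: 0.412
gripper_force: 30.0
```

```bash
python3 - <<'E'
from station import *
from h import *
s=sense(); A=s["ee_rot"]; B=tilt(True)
print(s["tcp_pos"],s["joints"].round(1),"tool moment",(A.T@s["moment"]).round(3),s["moment"],s["wrist_force"].round(2))
c=capture("wrist"); np.savez("w3.npz",**c); d=capture("side"); np.savez("s3.npz",**d)
v=np.hstack([c["pixels"][60:480],np.pad(d["pixels"][60:380,240:560],((0,100),(0,0),(0,0)))]); cv2.imwrite("pics/w3.png",cv2.resize(v,(800,350)))
chain(s,[(rk(107,88,26),B),(rk(98,88,24),B)])
E
```

```text
[ 0.57361682 -0.2914006   0.16839683] [ -8.8  40.2  12.6   8.4 -91.3 105. ] tool moment [-0.116  1.251  0.015] [ 0.07105653 -1.25343676  0.04595976] [ 0.   -0.07 -4.07]
rot [-0.001  0.001 -0.002] shift [-0.    0.48  6.63] rows 1.6
rot [0. 0. 0.] shift [0.9 0.  0.2] rows 0.2
```

View pics/w3.png

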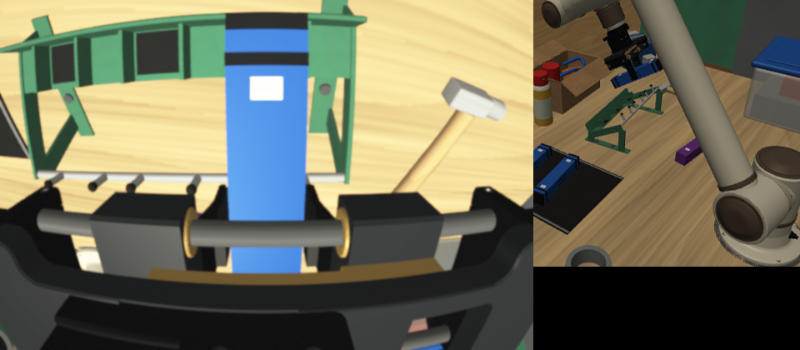

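The tube is lined up with the right-hand lane, black cap over the lip, needing about 5 mm sideways. The signs follow the r×F convention, so I'll lower it.

Call:
arm_command(deltas=[[0,0,0,0,0.5,0,1],[0,0,0,0,0.5,1.5,1],[0,0,0,0,0.5,3,1],[0,0,0,0,0.5,4,1],[0,0,0,0,0.5,4,1],[0,0,0,0,0.5,4,1],[0,0,0,0,0.5,4,1]])

```text
time_s: 6.52
tcp_pos: [0.555, -0.3001, 0.1341]
ee_rot: [[0.857, 0.143, -0.495], [0.123, -0.99, -0.072], [-0.501, 0.001, -0.866]]
wrist_force: [0.1, 0.6, -3.1]
gripper_width: 0.413
gripper_force: 30.0
```

```bash
python3 - <<'E'
from station import *
from h import *
s=sense(); B=tilt(True)
c=capture("wrist"); np.savez("w4.npz",**c); cv2.imwrite("pics/w4.png",c["pixels"][0:330,100:600])
print(s["wrist_force"].round(2))
for q in [(0,88-18,36),(0,88+18,36)]: print(proj(c,rk(*q),True).round(1))
chain(s,[(rk(107,88,30),B),(rk(98,88,24),B)])
E
```

```text
[ 0.09  0.59 -3.11]
[273.8  68.8]
[358.8  68.5]
rot [ 0.     0.001 -0.002] shift [-0.02 -0.12  2.28] rows 0.5
rot [0. 0. 0.] shift [0.9 0.  0.6] rows 0.3
```

View pics/w4.png

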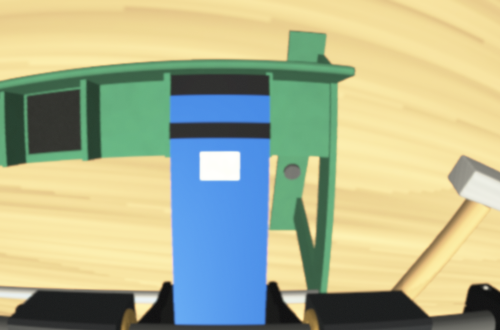

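The tube sits over the lane, with edges at 171 and 270 and plates at about 167 and 271 in the crop, and the cap is just short of the lip. Lowering and sliding home.

Call:
arm_command(deltas=[[0,0,0,0,-0.1,1,1],[0,0,0,0,-0.1,2,1],[0,0,0,0,-0.1,2.7,1],[0,0,0,0,-0.1,2.7,1],[0,0,0,0,-0.1,2.7,1],[0,0,0,0,-0.1,2.7,1]])

```text
time_s: 7.07
tcp_pos: [0.5416, -0.3008, 0.1097]
ee_rot: [[0.857, 0.143, -0.495], [0.124, -0.99, -0.072], [-0.5, 0.001, -0.866]]
wrist_force: [3.5, -0.4, -2.8]
gripper_width: 0.411
gripper_force: 31.3
```

Call:
arm_command(deltas=[[0,0,0,0.3,0,0,1],[0,0,0,0.6,0,0,1],[0,0,0,0.8,0,0,1],[0,0,0,0.8,0,0,1],[0,0,0,0.8,0,0,1]])

```text
time_s: 7.48
tcp_pos: [0.5474, -0.2999, 0.1063]
ee_rot: [[0.856, 0.142, -0.497], [0.123, -0.99, -0.072], [-0.503, 0.0, -0.865]]
wrist_force: [0.0, -0.6, 2.9]
gripper_width: 0.409
gripper_force: 30.0
```

```bash
python3 - <<'E'
from station import *
from h import *
s=sense(); B=tilt(True); print((B.T@s["wrist_force"]).round(2))
chain(s,[(rk(99,88,24),B)])
E
```

```text
[-1.51  0.58 -2.53]
rot [-0.001  0.003 -0.002] shift [0.04 0.01 0.1 ] rows 0.0
```

Call:
arm_command(deltas=[[0,0,0,0.2,0,0.1,1],[0,0,0,0.4,0,0.1,1],[0,0,0,0.4,0,0.1,1],[0,0,0,0.4,0,0.1,1]])

```text
time_s: 7.82
tcp_pos: [0.5484, -0.2999, 0.1056]
ee_rot: [[0.853, 0.142, -0.502], [0.122, -0.99, -0.073], [-0.508, 0.0, -0.862]]
wrist_force: [-3.5, 0.1, 9.9]
gripper_width: 0.412
gripper_force: 30.0
```

```bash
python3 - <<'E'
from station import *
from h import *
s=sense(); B=tilt(True); print((B.T@s["wrist_force"]).round(2))
c=capture("wrist"); cv2.imwrite("pics/w5.png",c["pixels"][0:330,100:600])
chain(s,[(rk(99,88,24),B)])
E
```

```text
[-7.95 -0.56 -6.82]
rot [-0.001  0.009 -0.002] shift [-0.08 -0.01  0.09] rows 0.1
```

View pics/w5.png

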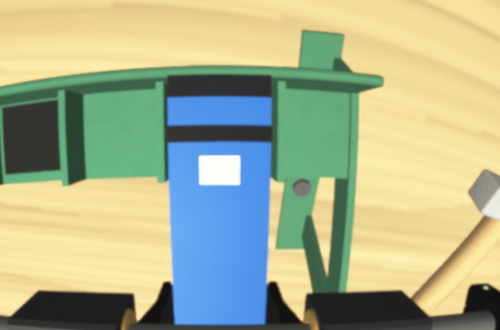

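The cap is on the lip (75–80 px) and about 8 N of resistance built up, so it is home. Releasing and backing off.

Call:
arm_command(deltas=[[0,0,0,0,0,-0.1,0],[0,0,0,0,0,-0.1,-0.3],[0,0,0,0,0,-0.1,-0.3],[0,0,0,0,0,-0.1,-0.3],[0,0,0,0,0,-0.1,-0.3]])

```text
time_s: 8.28
tcp_pos: [0.5508, -0.299, 0.1032]
ee_rot: [[0.856, 0.142, -0.498], [0.123, -0.99, -0.071], [-0.503, -0.001, -0.864]]
wrist_force: [0.2, -0.1, 0.4]
gripper_width: 0.634
gripper_force: 0.0
```

Call:
arm_command(deltas=[[0,0,0,0,0,-4,-0.3],[0,0,0,0,0,-8,-0.3],[0,0,0,0,0,-12,-0.5],[0,0,0,0,0,-12,-0.5],[0,0,0,0,0,-12,-0.5],[0,0,0,0,0,-12,-0.5]])

```text
time_s: 8.78
tcp_pos: [0.6101, -0.2902, 0.2066]
ee_rot: [[0.855, 0.142, -0.498], [0.124, -0.99, -0.07], [-0.503, -0.001, -0.864]]
wrist_force: [-0.7, -1.0, -1.1]
gripper_width: 0.742
gripper_force: 0.0
```

```bash
python3 - <<'E'
from station import *
from h import *
s=sense(); A=s["ee_rot"]; print("empty tilted tool moment",(A.T@s["moment"]).round(3),s["wrist_force"].round(2),s["joints"].round(1))
c=capture("wrist"); cv2.imwrite("pics/w6.png",c["pixels"][0:400])
T=np.load("top0.npz")
B=yaw(190.2); P=np.array([.5285,.172,.11]); p0=s["tcp_pos"]; print(p0)
chain(s,[(np.r_[(p0+(P-p0)*.5)[:2],.24],half(A,B)),(P,B),(P-[0,0,.083],B)])
E
```

```text
empty tilted tool moment [-0.046  0.924  0.106] [-0.73 -1.03 -1.11] [ -8.3  42.3  22.3   8.2 -99.  105.7]
[ 0.61014767 -0.29021154  0.20655925]
rot [0.201 0.21  0.749] shift [ -2.32 -23.46  -2.48] rows 6.4
rot [0.201 0.21  0.749] shift [-13.33 -17.64  15.19] rows 6.4
rot [0. 0. 0.] shift [0.  0.  8.3] rows 2.0
```

View pics/w6.png

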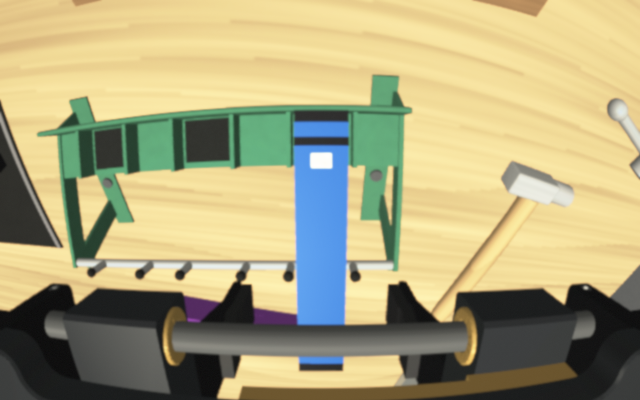

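Tube A lies stably in the right lane between its pins, lower cap on the lip at (321,115), and the loaded-minus-empty moment confirms heavy end down. Now tube B. I've used all ten picture views, so from here I work by numbers only.

Call:
arm_command(deltas=[[0.2,0.21,0.75,-2.3,-23.5,-2.5,-0.5],[0.2,0.21,0.75,-2.3,-23.5,-2.5,-0.5],[0.2,0.21,0.75,-2.3,-23.5,-2.5,-0.5],[0.2,0.21,0.75,-2.3,-23.5,-2.5,-0.5],[0.2,0.21,0.75,-2.3,-23.5,-2.5,-0.5],[0.2,0.21,0.75,-2.3,-23.5,-2.5,-0.5],[0.2,0.21,0.75,-2.3,-23.5,-2.5,-0.5],[0.2,0.21,0.75,-2.3,-23.5,-2.5,-0.5]])

```text
time_s: 9.5
tcp_pos: [0.5681, -0.0579, 0.2412]
ee_rot: [[0.767, -0.581, -0.271], [-0.587, -0.807, 0.066], [-0.257, 0.108, -0.96]]
wrist_force: [-0.4, -0.2, 0.7]
gripper_width: 0.752
gripper_force: 0.0
```

Call:
arm_command(deltas=[[0.2,0.21,0.75,-13.3,-17.6,15.2,-0.5],[0.2,0.21,0.75,-13.3,-17.6,15.2,-0.5],[0.2,0.21,0.75,-13.3,-17.6,15.2,-0.5],[0.2,0.21,0.75,-13.3,-17.6,15.2,-0.5],[0.2,0.21,0.75,-13.3,-17.6,15.2,-0.5],[0.2,0.21,0.75,-13.3,-17.6,15.2,-0.5],[0.2,0.21,0.75,-13.3,-17.6,15.2,-0.5],[0.2,0.21,0.75,-13.3,-17.6,15.2,-0.5]])

```text
time_s: 10.17
tcp_pos: [0.5253, 0.1728, 0.1052]
ee_rot: [[0.178, -0.984, -0.008], [-0.984, -0.178, -0.01], [0.008, 0.009, -1.0]]
wrist_force: [-0.3, -0.6, -0.3]
gripper_width: 0.745
gripper_force: 0.0
```

Call:
arm_command(deltas=[[0,0,0,0,0,0,-0.5],[0,0,0,0,0,0,-0.5],[0,0,0,0,0,0,-0.5]])

```text
time_s: 10.42
tcp_pos: [0.53, 0.1699, 0.1101]
ee_rot: [[0.174, -0.985, -0.0], [-0.985, -0.174, -0.004], [0.004, 0.001, -1.0]]
wrist_force: [0.1, 0.4, -0.7]
gripper_width: 0.749
gripper_force: 0.0
```

```bash
cat >> h.py <<'E'
def labels(c):
    # white label centres -> world at tube top, with their nearest blue
    m=mask(c["pixels"],(0,0,200),(180,40,255)); b=cv2.dilate(mask(c["pixels"],(95,90,60),(128,255,255)),np.ones((7,7)))
    out=[]
    for k in cv2.findContours(m,0,2)[0]:
        x,y,w,h=cv2.boundingRect(k); a=cv2.contourArea(k)
        if not 60<a<1500: continue
        ring=np.zeros_like(m); cv2.drawContours(ring,[k],-1,255,-1); ring=cv2.dilate(ring,np.ones((5,5)))&~cv2.dilate(ring,np.ones((3,3)))
        if (b[ring>0]>0).mean()<.7: continue
        mm=cv2.moments(k); q=(mm["m10"]/a,mm["m01"]/a); out.append((np.round(q,1),a,plane(c,q,.039,True).round(4)))
    return out
E
python3 - <<'E'
from station import *
from h import *
s=sense(); print(s["tcp_pos"],s["moment"].round(3),s["wrist_force"].round(2),s["joints"].round(1))
c=capture("wrist"); np.savez("w7.npz",**c)
for l in labels(c): print(*l)
B=yaw(190.2); P=np.array([.5285,.172,.027])
chain(s,[(P,B)])
E
```

```text
[0.52999713 0.16990336 0.11007828] [ 0.039  0.105 -0.05 ] [ 0.15  0.42 -0.71] [ 34.6  23.  -19.2   0.3 -47.9 -24.7]
[323.2 361.5] 218.5 [0.5147 0.2377 0.039 ]
[323.  162.5] 406.5 [0.5384 0.1075 0.039 ]
[153.6 161.1] 313.0 [0.6413 0.1214 0.039 ]
rot [ 0.001 -0.004 -0.003] shift [-0.27  0.1   8.31] rows 2.0
```

Call:
arm_command(deltas=[[0,0,0,-0.3,0.2,4,-0.5],[0,0,0,-0.3,0.2,8.2,-0.5],[0,0,0,-0.3,0.2,8.2,-0.5],[0,0,0,-0.3,0.2,8.2,-0.5],[0,0,0,-0.3,0.2,8.2,-0.5],[0,0,0,-0.3,0.2,8.2,0.3],[0,0,0,-0.3,0.2,8.2,1],[0,0,0,-0.3,0.2,8.2,1]])

```text
time_s: 11.13
tcp_pos: [0.5271, 0.1733, 0.0289]
ee_rot: [[0.175, -0.985, 0.001], [-0.985, -0.175, -0.003], [0.003, -0.001, -1.0]]
wrist_force: [-0.3, 0.7, 0.3]
gripper_width: 0.608
gripper_force: 0.0
```

Call:
arm_command(deltas=[[0,0,0,0,0,0,1],[0,0,0,0,0,0,1],[0,0,0,0,0,0,1],[0,0,0,0,0,0,1]])

```text
time_s: 11.47
tcp_pos: [0.5269, 0.1735, 0.0284]
ee_rot: [[0.176, -0.984, 0.0], [-0.984, -0.176, -0.004], [0.004, 0.0, -1.0]]
wrist_force: [-0.2, -0.4, 2.2]
gripper_width: 0.416
gripper_force: 30.0
```

Call:
arm_command(deltas=[[0,0,0,0,0,-3,1],[0,0,0,0,0,-6,1],[0,0,0,0,0,-6,1],[0,0,0,0,0,-6,1],[0,0,0,0,0,-6,1],[0,0,0,0,0,-6,1],[0,0,0,0,0,-6,1],[0,0,0,0,0,-6,1]])

```text
time_s: 12.13
tcp_pos: [0.5261, 0.1733, 0.0866]
ee_rot: [[0.175, -0.985, -0.002], [-0.985, -0.175, -0.006], [0.005, 0.003, -1.0]]
wrist_force: [0.1, -0.2, -3.5]
gripper_width: 0.41
gripper_force: 30.0
```

```bash
python3 - <<'E'
from station import *
from h import *
s=sense(); A=s["ee_rot"]; print(s["tcp_pos"],s["gripper_width"],"moment",s["moment"].round(3),"tool",(A.T@s["moment"]).round(3),s["wrist_force"].round(2))
for i in range(3): c=capture("wrist"); s=sense(); print("tool",(A.T@s["moment"]).round(3),s["wrist_force"].round(2))
for xd in (True,False):
    B=tilt(xd); P=rk(107,0,95); p0=np.array(s["tcp_pos"]); print(xd)
    chain(s,[(np.r_[(p0+(P-p0)*.45)[:2],.24],half(A,B)),(P,B)])
E
```

```text
[0.52606641 0.17325385 0.08659019] 0.40988357148122995 moment [0.238 0.085 0.045] tool [-0.042 -0.249 -0.046] [ 0.09 -0.22 -3.51]
tool [-0.064 -0.225 -0.039] [-0.16  0.75 -4.34]
tool [-0.147 -0.225 -0.028] [-0.16  0.01 -3.75]
tool [-0.139 -0.258  0.006] [ 0.11  0.58 -3.69]
True
rot [-0.2   -0.208 -0.751] shift [ 17.29   1.44 -15.18] rows 6.4
rot [-0.198 -0.208 -0.752] shift [15.66 15.04  4.75] rows 6.4
False
rot [-0.211  0.201  0.78 ] shift [ 17.29   1.44 -15.18] rows 6.7
rot [-0.21  0.2   0.78] shift [ 13.94 -14.61   9.3 ] rows 6.7
```

Tool-y moment is about −0.24 N m against −0.06 empty, so B's heavy end is also at tool +x. It goes to the middle lane with tool x down the slope.

Call:
arm_command(deltas=[[-0.2,-0.208,-0.75,17.3,1.4,-15.2,1],[-0.2,-0.208,-0.75,17.3,1.4,-15.2,1],[-0.2,-0.208,-0.75,17.3,1.4,-15.2,1],[-0.2,-0.208,-0.75,17.3,1.4,-15.2,1],[-0.2,-0.208,-0.75,17.3,1.4,-15.2,1],[-0.2,-0.208,-0.75,17.3,1.4,-15.2,1],[-0.2,-0.208,-0.75,17.3,1.4,-15.2,1],[-0.2,-0.208,-0.75,17.3,1.4,-15.2,1]])

```text
time_s: 12.95
tcp_pos: [0.5449, 0.0002, 0.2412]
ee_rot: [[0.767, -0.584, -0.267], [-0.59, -0.805, 0.067], [-0.254, 0.106, -0.961]]
wrist_force: [0.1, 0.2, -4.8]
gripper_width: 0.41
gripper_force: 30.0
```

Call:
arm_command(deltas=[[-0.2,-0.208,-0.75,15.7,15,4.7,1],[-0.2,-0.208,-0.75,15.7,15,4.7,1],[-0.2,-0.208,-0.75,15.7,15,4.7,1],[-0.2,-0.208,-0.75,15.7,15,4.7,1],[-0.2,-0.208,-0.75,15.7,15,4.7,1],[-0.2,-0.208,-0.75,15.7,15,4.7,1],[-0.2,-0.208,-0.75,15.7,15,4.7,1],[-0.2,-0.208,-0.75,15.7,15,4.7,1]])

```text
time_s: 13.62
tcp_pos: [0.5629, -0.2081, 0.1683]
ee_rot: [[0.855, 0.141, -0.499], [0.121, -0.99, -0.073], [-0.504, 0.002, -0.864]]
wrist_force: [0.2, 0.4, -4.1]
gripper_width: 0.413
gripper_force: 30.0
```

Call:
arm_command(deltas=[[0,0,0,0,0,0,1],[0,0,0,0,0,0,1],[0,0,0,0,0,0,1],[0,0,0,0,0,0,1]])

```text
time_s: 13.95
tcp_pos: [0.5639, -0.2081, 0.1725]
ee_rot: [[0.858, 0.143, -0.493], [0.122, -0.99, -0.074], [-0.498, 0.003, -0.867]]
wrist_force: [0.7, -0.0, -4.6]
gripper_width: 0.412
gripper_force: 30.0
```

```bash
python3 - <<'E'
from station import *
from h import *
s=sense(); B=tilt(True); print(s["tcp_pos"],(B.T@s["moment"]).round(3))
chain(s,[(rk(107,0,40),B),(rk(107,0,24),B),(rk(98,0,24),B)])
E
```

```text
[ 0.56393659 -0.20806562  0.17254005] [-0.068  1.369  0.038]
rot [ 0.002 -0.002 -0.003] shift [-0.03  0.05  5.71] rows 1.4
rot [0. 0. 0.] shift [-0.  -0.   1.6] rows 0.4
rot [0. 0. 0.] shift [0.9 0.  0. ] rows 0.2
```

Call:
arm_command(deltas=[[0,0,0,0,0,2,1],[0,0,0,0,0,4,1],[0,0,0,0,0,5.7,1],[0,0,0,0,0,5.7,1],[0,0,0,0,0,5.7,1],[0,0,0,0,0,5.7,1]])

```text
time_s: 14.45
tcp_pos: [0.5365, -0.2128, 0.1234]
ee_rot: [[0.858, 0.143, -0.493], [0.122, -0.99, -0.074], [-0.499, 0.003, -0.867]]
wrist_force: [1.5, 0.7, -5.5]
gripper_width: 0.415
gripper_force: 30.7
```

```bash
python3 - <<'E'
from station import *
from h import *
s=sense(); B=tilt(True); print((B.T@s["wrist_force"]).round(2),(B.T@s["moment"]).round(3))
c=capture("wrist"); np.savez("w8.npz",**c)
im=c["pixels"]; bl=mask(im,(95,90,60),(128,255,255)); gr=mask(im,(55,60,20),(95,255,255))
for y in (90,110,125,140,150):
    f=lambda m:[(a,b) for a,b in zip(*[np.flatnonzero(np.diff(np.r_[0,m[y]>0,0].astype(int))==k) for k in(1,-1)]) if b-a>2 and 150<a<480]
    print(y,"blue",f(bl),"green",f(gr))
print("plate tops/edges px",[proj(c,rk(x,y,z),True).round(0).tolist() for x,y,z in((40,-22,22),(40,22,22),(3,-22,22),(3,22,22))], "tube end predicted",[proj(c,rk(7,y,52),True).round(0).tolist() for y in(-18,18)])
chain(s,[(rk(107,0,24),B),(rk(98,0,24),B)])
E
```

```text
[ 4.09 -0.49  3.99] [0.048 1.794 0.073]
90 blue [] green [(np.int64(172), np.int64(272)), (np.int64(369), np.int64(469))]
110 blue [(np.int64(270), np.int64(371)), (np.int64(468), np.int64(556))] green [(np.int64(172), np.int64(270)), (np.int64(371), np.int64(468))]
125 blue [] green [(np.int64(172), np.int64(271)), (np.int64(370), np.int64(469))]
140 blue [(np.int64(270), np.int64(371)), (np.int64(467), np.int64(555))] green [(np.int64(173), np.int64(270)), (np.int64(370), np.int64(467))]
150 blue [(np.int64(270), np.int64(300)), (np.int64(341), np.int64(370)), (np.int64(467), np.int64(508))] green [(np.int64(173), np.int64(270)), (np.int64(370), np.int64(467))]
plate tops/edges px [[268.0, 161.0], [369.0, 161.0], [267.0, 78.0], [370.0, 77.0]] tube end predicted [[267.0, 74.0], [370.0, 74.0]]
rot [ 0.002 -0.002 -0.003] shift [-0.06 -0.02  1.67] rows 0.4
rot [0. 0. 0.] shift [0.9 0.  0. ] rows 0.2
```

Call:
arm_command(deltas=[[0,0,0,0,0,0,1],[0,0,0,0,0,0,1]])

```text
time_s: 14.67
tcp_pos: [0.5364, -0.2129, 0.1234]
ee_rot: [[0.858, 0.143, -0.493], [0.122, -0.99, -0.074], [-0.498, 0.003, -0.867]]
wrist_force: [1.8, 1.6, -4.1]
gripper_width: 0.417
gripper_force: 30.8
```

```bash
python3 - <<'E'
from station import *
from h import *
B=tilt(True)
for i in range(4):
    s=sense(); print((B.T@s["wrist_force"]).round(2),(B.T@s["moment"]).round(3)); c=capture("wrist")
E
```

```text
[ 3.82 -1.33  2.53] [0.12  1.798 0.074]
[ 3.45 -0.01  2.24] [0.147 1.854 0.027]
[ 3.8  -0.41  2.83] [0.066 1.79  0.018]
[ 3.72 -0.74  1.69] [0.099 1.847 0.01 ]
```

Force +2 N down-slope with the finger at x ≈ 107 mm means the finger backs are brushing the pins at x = 118.5. I'll move away from them first, then lower.

Call:
arm_command(deltas=[[0,0,0,0.2,0,-0.2,1],[0,0,0,0.4,0,-0.2,1],[0,0,0,0.4,0,0.6,1],[0,0,0,0.4,0,1.4,1],[0,0,0,0.4,0,1.6,1],[0,0,0,0.4,0,1.6,1],[0,0,0,0.4,0,1.6,1]])

```text
time_s: 15.45
tcp_pos: [0.5321, -0.2138, 0.1088]
ee_rot: [[0.858, 0.144, -0.492], [0.123, -0.99, -0.076], [-0.498, 0.005, -0.867]]
wrist_force: [2.9, 1.9, 6.0]
gripper_width: 0.41
gripper_force: 30.0
```

```bash
python3 - <<'E'
from station import *
from h import *
B=tilt(True); s=sense(); print((B.T@s["wrist_force"]).round(2),(B.T@s["moment"]).round(3)); chain(s,[(rk(98,0,24),B)])
E
```

```text
[-0.27 -1.44 -6.79] [0.576 0.688 0.128]
rot [ 0.004 -0.002 -0.002] shift [ 0.5  -0.05  0.18] rows 0.1
```

Call:
arm_command(deltas=[[0,0,0,0.2,0,-0.1,1],[0,0,0,0.4,0,-0.1,1],[0,0,0,0.6,0,-0.1,1],[0,0,0,0.8,0,-0.1,1],[0,0,0,0.8,0,-0.1,1],[0,0,0,0.8,0,-0.1,1]])

```text
time_s: 15.95
tcp_pos: [0.5352, -0.2137, 0.1071]
ee_rot: [[0.853, 0.143, -0.503], [0.121, -0.99, -0.076], [-0.508, 0.003, -0.861]]
wrist_force: [-6.9, -0.0, 13.3]
gripper_width: 0.411
gripper_force: 30.0
```

```bash
python3 - <<'E'
from station import *
from h import *
B=tilt(True); s=sense(); print((B.T@s["wrist_force"]).round(2),(B.T@s["moment"]).round(3)); chain(s,[(rk(99,0,25),B)])
E
```

```text
[-12.58  -0.99  -8.11] [ 0.358 -2.437 -0.03 ]
rot [ 0.002  0.01  -0.003] shift [ 0.04 -0.08  0.08] rows 0.1
```

Call:
arm_command(deltas=[[0,0,0,-0.1,0,0,0],[0,0,0,-0.1,0,0,-0.3],[0,0,0,-0.1,0,0,-0.3],[0,0,0,-0.1,0,0,-0.3],[0,0,0,-0.1,0,0,-0.3]])

```text
time_s: 16.37
tcp_pos: [0.5374, -0.2126, 0.1034]
ee_rot: [[0.857, 0.143, -0.495], [0.122, -0.99, -0.073], [-0.501, 0.002, -0.866]]
wrist_force: [-0.8, 0.4, -0.2]
gripper_width: 0.636
gripper_force: 0.0
```

Call:
arm_command(deltas=[[0,0,0,0,0,-4,-0.3],[0,0,0,0,0,-8,-0.3],[0,0,0,0,0,-12,-0.5],[0,0,0,0,0,-12,-0.5],[0,0,0,0,0,-12,-0.5],[0,0,0,0,0,-12,-0.5]])

```text
time_s: 16.87
tcp_pos: [0.5964, -0.2035, 0.2068]
ee_rot: [[0.857, 0.142, -0.496], [0.123, -0.99, -0.073], [-0.501, 0.001, -0.865]]
wrist_force: [-0.4, 0.1, -1.0]
gripper_width: 0.744
gripper_force: 0.0
```

```bash
cat >> h.py <<'E'
def rackcheck(c):
    # predicted vs seen label centres on racked tubes (tube top z=36), rays met with that slope plane
    m=mask(c["pixels"],(0,0,200),(180,40,255)); b=cv2.dilate(mask(c["pixels"],(95,90,60),(128,255,255)),np.ones((7,7)))
    for k in cv2.findContours(m,0,2)[0]:
        a=cv2.contourArea(k)
        if not 60<a<1500: continue
        ring=np.zeros_like(m); cv2.drawContours(ring,[k],-1,255,-1); ring=cv2.dilate(ring,np.ones((5,5)))&~cv2.dilate(ring,np.ones((3,3)))
        if (b[ring>0]>0).mean()<.7: continue
        mm=cv2.moments(k); q=(mm["m10"]/a,mm["m01"]/a); o,d=ray(c,q,True)
        X=o+d*(((SEAT+.036*SZ-o)@SZ)/(d@SZ)); print("label px",np.round(q,1),"rack mm",(np.array([SX@(X-SEAT),SY@(X-SEAT)])*1000).round(1))
E
python3 - <<'E'
from station import *
from h import *
s=sense(); A=s["ee_rot"]; print((A.T@s["moment"]).round(3))
c=capture("wrist"); np.savez("w9.npz",**c); rackcheck(c)
B=yaw(190); P=np.array([.6315,.185,.11]); p0=s["tcp_pos"]; print(p0)
chain(s,[(np.r_[(p0+(P-p0)*.5)[:2],.24],half(A,B)),(P,B),(P-[0,0,.083],B)])
E
```

```text
[-0.104  0.906  0.07 ]
label px [446.9 162. ] rack mm [33.1 88.2]
label px [321.5 158.6] rack mm [32.9  1.1]
[ 0.59642843 -0.20352778  0.20682583]
rot [0.202 0.208 0.75 ] shift [  2.22 -18.97  -5.15] rows 6.4
rot [0.202 0.208 0.75 ] shift [ -6.75 -18.06  13.33] rows 6.4
rot [0. 0. 0.] shift [0.  0.  8.3] rows 2.0
```

Both racked tubes show their labels at x ≈ 33 mm (33.6 when home), in lanes +88 and +1, and stable. Now tube C.

Call:
arm_command(deltas=[[0.2,0.208,0.75,2.2,-19,-5.2,-0.5],[0.2,0.208,0.75,2.2,-19,-5.2,-0.5],[0.2,0.208,0.75,2.2,-19,-5.2,-0.5],[0.2,0.208,0.75,2.2,-19,-5.2,-0.5],[0.2,0.208,0.75,2.2,-19,-5.2,-0.5],[0.2,0.208,0.75,2.2,-19,-5.2,-0.5],[0.2,0.208,0.75,2.2,-19,-5.2,-0.5],[0.2,0.208,0.75,2.2,-19,-5.2,-0.5]])

```text
time_s: 17.58
tcp_pos: [0.6129, -0.0089, 0.2411]
ee_rot: [[0.767, -0.582, -0.271], [-0.589, -0.806, 0.065], [-0.256, 0.11, -0.96]]
wrist_force: [-0.2, -0.6, -0.3]
gripper_width: 0.747
gripper_force: 0.0
```

Call:
arm_command(deltas=[[0.2,0.208,0.75,-6.8,-18,13.3,-0.5],[0.2,0.208,0.75,-6.8,-18,13.3,-0.5],[0.2,0.208,0.75,-6.8,-18,13.3,-0.5],[0.2,0.208,0.75,-6.8,-18,13.3,-0.5],[0.2,0.208,0.75,-6.8,-18,13.3,-0.5],[0.2,0.208,0.75,-6.8,-18,13.3,-0.5],[0.2,0.208,0.75,-6.8,-18,13.3,-0.5],[0.2,0.208,0.75,-6.8,-18,13.3,-0.5]])

```text
time_s: 18.25
tcp_pos: [0.6286, 0.185, 0.1081]
ee_rot: [[0.179, -0.984, -0.006], [-0.984, -0.179, -0.008], [0.007, 0.008, -1.0]]
wrist_force: [-1.1, -1.0, -0.1]
gripper_width: 0.751
gripper_force: 0.0
```

Call:
arm_command(deltas=[[0,0,0,0,0,0,-0.5],[0,0,0,0,0,0,-0.5],[0,0,0,0,0,0,-0.5]])

```text
time_s: 18.5
tcp_pos: [0.6319, 0.1833, 0.1119]
ee_rot: [[0.175, -0.985, 0.0], [-0.985, -0.175, -0.004], [0.004, 0.0, -1.0]]
wrist_force: [-0.6, -0.1, 0.2]
gripper_width: 0.748
gripper_force: 0.0
```

```bash
python3 - <<'E'
from station import *
from h import *
s=sense(); print(s["tcp_pos"],s["wrist_force"].round(2))
for i in range(3): c=capture("wrist"); print("tool moment",(s["ee_rot"].T@sense()["moment"]).round(3))
L=labels(c)
for l in L: print(*l)
a,b=[l[2] for l in L if abs(l[2][0]-.6315)<.05][:2]; P=(a+b)/2; P[2]=.028; d=(a-b)*np.sign((a-b)[1]); th=np.degrees(np.arctan2(d[1],d[0])); print(P,th)
chain(s,[(P,yaw(90+th))])
E
```

```text
[0.6318984  0.18333883 0.11189943] [-0.57 -0.07  0.21]
tool moment [-0.098  0.016  0.008]
tool moment [-0.095  0.034 -0.016]
tool moment [-0.096 -0.035  0.01 ]
[320.9 361. ] 194.5 [0.6181 0.2525 0.039 ]
[321.  162.5] 405.0 [0.6414 0.1214 0.039 ]
[0.62975 0.18695 0.028  ] 100.07777363389864
rot [ 0.    -0.004 -0.   ] shift [-0.42  0.15  8.39] rows 2.0
```

Call:
arm_command(deltas=[[0,0,0,-0.4,0.1,4,-0.5],[0,0,0,-0.4,0.1,8.4,-0.5],[0,0,0,-0.4,0.1,8.4,-0.5],[0,0,0,-0.4,0.1,8.4,-0.5],[0,0,0,-0.4,0.1,8.4,-0.5],[0,0,0,-0.4,0.1,8.4,0.3],[0,0,0,-0.4,0.1,8.4,1],[0,0,0,-0.4,0.1,8.4,1]])

```text
time_s: 19.32
tcp_pos: [0.6299, 0.1879, 0.0287]
ee_rot: [[0.175, -0.985, 0.001], [-0.985, -0.175, -0.003], [0.003, -0.001, -1.0]]
wrist_force: [-0.7, -0.2, -0.6]
gripper_width: 0.605
gripper_force: 0.0
```

Call:
arm_command(deltas=[[0,0,0,0,0,0,1],[0,0,0,0,0,0,1],[0,0,0,0,0,0,1],[0,0,0,0,0,0,1]])

```text
time_s: 19.65
tcp_pos: [0.6298, 0.1879, 0.0279]
ee_rot: [[0.176, -0.984, 0.001], [-0.984, -0.176, -0.004], [0.004, 0.0, -1.0]]
wrist_force: [-0.3, 0.4, 2.5]
gripper_width: 0.408
gripper_force: 30.0
```

Call:
arm_command(deltas=[[0,0,0,0,0,-3,1],[0,0,0,0,0,-6,1],[0,0,0,0,0,-6,1],[0,0,0,0,0,-6,1],[0,0,0,0,0,-6,1],[0,0,0,0,0,-6,1],[0,0,0,0,0,-6,1],[0,0,0,0,0,-6,1]])

```text
time_s: 20.32
tcp_pos: [0.6288, 0.1877, 0.0858]
ee_rot: [[0.175, -0.985, -0.003], [-0.985, -0.175, -0.005], [0.005, 0.004, -1.0]]
wrist_force: [-0.6, 0.4, -3.4]
gripper_width: 0.411
gripper_force: 30.0
```

```bash
python3 - <<'E'
from station import *
from h import *
s=sense(); A=s["ee_rot"]; print(s["tcp_pos"],s["gripper_width"],"moment tool",(A.T@s["moment"]).round(3),s["wrist_force"].round(2))
for i in range(3): c=capture("wrist"); s=sense(); print("tool",(A.T@s["moment"]).round(3),s["wrist_force"].round(2))
for xd in (True,False):
    B=tilt(xd); P=rk(103.5,-88,95); p0=np.array(s["tcp_pos"]); print(xd)
    chain(s,[(np.r_[(p0+(P-p0)*.45)[:2],.24],half(A,B)),(P,B)])
E
```

```text
[0.62879126 0.187733   0.08581524] 0.41105382888312675 moment tool [-0.067  0.081  0.004] [-0.63  0.4  -3.44]
tool [-0.079  0.128 -0.037] [-0.6  -0.65 -3.19]
tool [-0.104  0.155 -0.013] [ 0.04  0.6  -3.33]
tool [-0.054  0.126  0.026] [-0.62  0.48 -3.2 ]
True
rot [-0.2   -0.208 -0.751] shift [ 13.17   5.84 -15.26] rows 6.4
rot [-0.198 -0.208 -0.752] shift [ 8.6  15.38  6.85] rows 6.4
False
rot [-0.211  0.201  0.78 ] shift [ 13.17   5.84 -15.26] rows 6.7
rot [-0.21  0.2   0.78] shift [14.02 -7.31 10.36] rows 6.7
```

Tool-y moment is +0.12 N m against 0.00 empty, so C's heavy end is at tool −x. It goes to the left lane with tool x up the slope.

Call:
arm_command(deltas=[[-0.21,0.2,0.78,13.2,5.8,-15.3,1],[-0.21,0.2,0.78,13.2,5.8,-15.3,1],[-0.21,0.2,0.78,13.2,5.8,-15.3,1],[-0.21,0.2,0.78,13.2,5.8,-15.3,1],[-0.21,0.2,0.78,13.2,5.8,-15.3,1],[-0.21,0.2,0.78,13.2,5.8,-15.3,1],[-0.21,0.2,0.78,13.2,5.8,-15.3,1],[-0.21,0.2,0.78,13.2,5.8,-15.3,1]])

```text
time_s: 21.13
tcp_pos: [0.5962, 0.0484, 0.2408]
ee_rot: [[-0.544, -0.805, -0.238], [-0.799, 0.583, -0.147], [0.257, 0.11, -0.96]]
wrist_force: [0.6, 1.0, -4.7]
gripper_width: 0.413
gripper_force: 30.0
```

Call:
arm_command(deltas=[[-0.21,0.2,0.78,14,-7.3,10.4,1],[-0.21,0.2,0.78,14,-7.3,10.4,1],[-0.21,0.2,0.78,14,-7.3,10.4,1],[-0.21,0.2,0.78,14,-7.3,10.4,1],[-0.21,0.2,0.78,14,-7.3,10.4,1],[-0.21,0.2,0.78,14,-7.3,10.4,1],[-0.21,0.2,0.78,14,-7.3,10.4,1],[-0.21,0.2,0.78,14,-7.3,10.4,1]])

```text
time_s: 21.8
tcp_pos: [0.5542, -0.122, 0.1676]
ee_rot: [[-0.857, -0.144, -0.494], [-0.126, 0.99, -0.07], [0.499, 0.002, -0.867]]
wrist_force: [0.1, 0.7, -4.0]
gripper_width: 0.408
gripper_force: 30.0
```

Call:
arm_command(deltas=[[0,0,0,0,0,0,1],[0,0,0,0,0,0,1],[0,0,0,0,0,0,1],[0,0,0,0,0,0,1]])

```text
time_s: 22.13
tcp_pos: [0.5539, -0.1206, 0.1697]
ee_rot: [[-0.858, -0.148, -0.492], [-0.129, 0.989, -0.072], [0.497, 0.001, -0.867]]
wrist_force: [-0.8, -0.9, -4.0]
gripper_width: 0.415
gripper_force: 30.0
```

```bash
python3 - <<'E'
from station import *
from h import *
s=sense(); B=tilt(False); print(s["tcp_pos"],(B.T@s["moment"]).round(3),(B.T@s["wrist_force"]).round(2),s["joints"].round(1))
chain(s,[(rk(103.5,-88,40),B),(rk(103.5,-88,25),B),(rk(98,-88,25),B)])
E
```

```text
[ 0.55386891 -0.12061351  0.16968066] [ 0.028 -1.383 -0.02 ] [-1.25 -0.74  3.94] [  5.   34.2   3.9   1.7 -89.5 -86.9]
rot [-0.001  0.003  0.003] shift [ 0.06 -0.05  5.6 ] rows 1.3
rot [-0. -0.  0.] shift [0.  0.  1.5] rows 0.4
rot [-0. -0.  0.] shift [-0.55 -0.    0.  ] rows 0.1
```

The tilted moment is −1.38 N m, the mirror of B's +1.37 N m, so C is also heavy end down. Lowering.

Call:
arm_command(deltas=[[0,0,0,0.1,0,2,1],[0,0,0,0.1,0,4,1],[0,0,0,0.1,0,5.6,1],[0,0,0,0.1,0,5.6,1],[0,0,0,0.1,0,5.6,1],[0,0,0,0.1,0,5.6,1]])

```text
time_s: 22.63
tcp_pos: [0.5267, -0.1254, 0.1224]
ee_rot: [[-0.859, -0.147, -0.491], [-0.127, 0.989, -0.073], [0.496, -0.0, -0.868]]
wrist_force: [-0.6, 0.5, -3.1]
gripper_width: 0.416
gripper_force: 30.0
```

```bash
python3 - <<'E'
from station import *
from h import *
s=sense(); B=tilt(False); print((B.T@s["wrist_force"]).round(2),(B.T@s["moment"]).round(3))
chain(s,[(rk(103.5,-88,25),B),(rk(98,-88,25),B)])
E
```

```text
[-1.13  0.56  2.96] [ 0.042 -1.445  0.048]
rot [-0.001  0.005  0.002] shift [0.03 0.02 1.63] rows 0.4
rot [-0. -0.  0.] shift [-0.55 -0.    0.  ] rows 0.1
```

No contact so far, so I'll lower it to the floor and slide it to the lip.

Call:
arm_command(deltas=[[0,0,0,0,0,0.8,1],[0,0,0,0,0,1.5,1],[0,0,0,0,0,1.7,1],[0,0,0,0,0,1.7,1],[0,0,0,0,0,1.7,1]])

```text
time_s: 23.05
tcp_pos: [0.5188, -0.1263, 0.1085]
ee_rot: [[-0.86, -0.147, -0.489], [-0.128, 0.989, -0.073], [0.495, -0.0, -0.869]]
wrist_force: [3.0, 2.5, 5.2]
gripper_width: 0.412
gripper_force: 30.0
```

Call:
arm_command(deltas=[[0,0,0,-0.2,0,0,1],[0,0,0,-0.4,0,0,1],[0,0,0,-0.6,0,0,1],[0,0,0,-0.8,0,0,1],[0,0,0,-0.8,0,0,1],[0,0,0,-0.8,0,0,1]])

```text
time_s: 23.55
tcp_pos: [0.5243, -0.1263, 0.1054]
ee_rot: [[-0.858, -0.147, -0.493], [-0.127, 0.989, -0.074], [0.498, -0.001, -0.867]]
wrist_force: [-1.7, -0.6, 8.7]
gripper_width: 0.41
gripper_force: 30.0
```

```bash
python3 - <<'E'
from station import *
from h import *
s=sense(); B=tilt(False); print((B.T@s["wrist_force"]).round(2),(B.T@s["moment"]).round(3))
chain(s,[(rk(99,-88,25),B)])
E
```

```text
[ 5.91 -0.36 -6.61] [-0.153  0.155 -0.007]
rot [-0.002  0.002  0.002] shift [0.2  0.08 0.03] rows 0.1
```

Call:
arm_command(deltas=[[0,0,0,-0.2,0,0,1],[0,0,0,-0.2,0,0,1],[0,0,0,-0.2,0,0,1]])

```text
time_s: 23.8
tcp_pos: [0.5243, -0.1263, 0.1054]
ee_rot: [[-0.855, -0.147, -0.497], [-0.127, 0.989, -0.075], [0.502, -0.001, -0.865]]
wrist_force: [-3.7, 0.2, 11.3]
gripper_width: 0.407
gripper_force: 30.0
```

```bash
python3 - <<'E'
from station import *
from h import *
s=sense(); B=tilt(False); print((B.T@s["wrist_force"]).round(2)); chain(s,[(rk(99,-88,25),B)])
E
```

```text
[ 8.82  0.73 -8.01]
rot [-0.002 -0.003  0.002] shift [0.2  0.08 0.03] rows 0.1
```

It has stopped hard, with the force rising and no motion, so the tube is home. Releasing and backing off.

Call:
arm_command(deltas=[[0,0,0,0.1,0,0,0],[0,0,0,0.1,0,0,-0.3],[0,0,0,0.1,0,0,-0.3],[0,0,0,0.1,0,0,-0.3],[0,0,0,0.1,0,0,-0.3]])

```text
time_s: 24.22
tcp_pos: [0.5247, -0.1255, 0.1018]
ee_rot: [[-0.858, -0.145, -0.493], [-0.126, 0.989, -0.072], [0.499, 0.001, -0.867]]
wrist_force: [-0.3, -0.5, 0.5]
gripper_width: 0.634
gripper_force: 0.0
```

Call:
arm_command(deltas=[[0,0,0,0,0,-4,-0.3],[0,0,0,0,0,-8,-0.3],[0,0,0,0,0,-12,-0.3],[0,0,0,0,0,-15,-0.3],[0,0,0,0,0,-15,-0.3],[0,0,0,0,0,-15,-0.3],[0,0,0,0,0,-15,-0.3]])

```text
time_s: 24.8
tcp_pos: [0.598, -0.1146, 0.2308]
ee_rot: [[-0.857, -0.145, -0.495], [-0.126, 0.989, -0.071], [0.5, 0.002, -0.866]]
wrist_force: [0.4, -0.2, -0.3]
gripper_width: 0.648
gripper_force: 0.0
```

```bash
python3 - <<'E'
from station import *
from h import *
s=sense(); A=s["ee_rot"]; print(s["tcp_pos"],(A.T@s["moment"]).round(3))
c=capture("wrist"); np.savez("w10.npz",**c); rackcheck(c)
t=capture("top"); m=mask(t["pixels"],(95,90,40),(128,255,255)); m=cv2.morphologyEx(m,3,np.ones((5,5))); 
for k in cv2.findContours(m,0,2)[0]:
    if cv2.contourArea(k)>150: r=cv2.minAreaRect(k); print("top",np.round(r[0]),np.round(r[1]))
print([proj(t,rk(100,y,18)).round(0).tolist() for y in(-88,0,88)])
# up and over the middle for a wrist look from the far-side pose
P=rk(100,-44,300); chain(s,[(P,tilt(False))])
E
```

```text
[ 0.59800242 -0.11456601  0.23079817] [-0.043 -1.1    0.025]
label px [318.5 311.5] rack mm [ 32.8 -87.9]
label px [213.6 309.2] rack mm [33.1  1.8]
label px [107.1 158.5] rack mm [164.8  88.1]
label px [203.3 151.1] rack mm [165.    0.5]
label px [318.  148.5] rack mm [164.9 -87.2]
top [575. 379.] [171. 113.]
top [360. 229.] [47. 13.]
top [387. 225.] [49. 14.]
top [414. 219.] [49. 15.]
top [508. 140.] [43. 48.]
top [401. 128.] [27. 47.]
[[359.0, 232.0], [386.0, 227.0], [413.0, 221.0]]
rot [ 0.001 -0.     0.001] shift [  0.5   -4.4  -12.88] rows 3.3
```

All three tubes are home, with labels at 33 and 165 mm in lanes −88, 0 and +88. The robot is clear, so I'm handing in.

```bash
python3 -c "from station import finish_job; print(finish_job())"
```

```text
the job is handed in; nothing more can be done
None
```

I racked all three blue tubes, one to a lane, heavy end down and home against the lip by the last measurements, and handed the job in at about 25 s; the other tools were not touched, and no verdict came back.

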